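# Close one valve of a crowded vacuum manifold, then vent it

### The arm

A 6-joint arm with a two-finger parallel gripper is mounted at the origin on the work surface. World frame = base frame: x ahead of the robot, y to its left, z up, the work surface at z = 0. Lengths are in m, angles in rad, forces in N, time in s.
With the tool pointing down it reaches from about 0.275 to 0.75 m from the base axis. Payload 10.2 kg.
Tool frame: the origin (TCP) lies midway between the tips of the shut fingers; the grasp point (between the pads) lies 19 mm behind it; z points along the fingers, y is the direction in which the jaws open and shut (so a half turn about z gives the same grasp; the last joint's range is limited). The gripper opens to 85 mm and grips with 20 to 120 N. Pads are 22 mm wide; open, the fingers measure 114 mm over their backs; the gripper's body (76 mm by 85 mm) begins 54 mm behind the grasp point. The pads swing forward as they close: fully open they stand 13 mm farther back than shut.
Start: joints at [-1.384, 0.313, 1.498, -0, 1.331, -0.223], TCP at [0.209, -0.482, 0.231] pointing down, gripper open.
Joint ranges: [-2.94, 2.94], [-0.97, 2.17], [0.19, 2.56], [-1.23, 4.37], [0.02, 3.11], [-2.88, 2.88]. Speed limits (rad/s): [2.39, 2.39, 3.01, 3.14, 3.14, 3.14].

### API

Orientations are given as a unit quaternion [x, y, z, w].
In Python, from plant import ctrl, snapshot, calibration, find_in, regions_of, pinpoint gives the robot as it stands. The module is installed in compiled form; this text tells all that it offers.
- The arm moves only by the shell command python3 -m inch 'ROWS'. ROWS is JSON, a list that holds one entry, the list of rows, each a list of 7 numbers: the shift along the tool's x, y, z in mm, then the turn, a rotation vector about the tool's x, y, z in rad, then the opening in per cent of the stroke, from 0 (shut) to 100 (fully open). A call has 1 to 8 rows; each row shifts and turns the commanded pose from where the row before left it, along the tool's axes as they then stand; what a row does not reach is not made up. A row lasts 1/12 s, in which the tool goes at most 41.7 mm and 7.16 degrees, less where a joint would pass 70% of its speed; a pose out of reach is approached as far as the arm can. A call with a gripper value outside its range is refused whole. The fingers move at their own pace and stop on an object; the grip force is fixed at half the most. Time passes only in rows, so rows that do not move let the fingers close. It gives the time, the measured TCP pose, the force and the opening at its end, in the units of the state.
- ctrl.read_state(): the state, without advancing time (a new reading comes with each control period).
- snapshot(name): name is "scene" or "top" or "wrist"; returns the picture (420x560x3 uint8, red, green, blue); there is no depth.
- calibration(name): a dict with "fx", "fy", "cx", "cy" (pixels), "k1" (the pictures are not rectified: a ray, as slopes to the right and down, at radius r is drawn at 1 + k1 r^2 times it, then the intrinsics apply), "extrinsics" (4x4, takes a point from camera to world coordinates). Camera axes: x right, y down, z forward; pixel columns grow to the right and rows downward; lengths in m; the calibration is good to about 2 mm. A picture is of the moment at which its call begins: read the wrist's pose just before it. calibration takes no time and is no camera call; for the wrist camera it gives the pose at the moment of the call.
- ctrl.hand_in(): hands the job in, once; it reports no verdict.
Trained networks look in the newest picture that a camera, given by its name, has taken for a name from the list of things; names that differ only in an ending like _2 or _b are one class to them, and where a whole thing is asked for, a point or a joint stands for the part that bears it (a point fixed in the world has none). Each returns a list of dicts, best first, with "conf" (0 to 1); they miss things now and then, are a little off and sometimes report something else, mostly with a low value. They report only what shows in the picture. A call takes as long as a camera call.
- find_in(camera, target): "rect" ([centre column, centre row, width, height] in pixels, round what is visible of it).
- regions_of(camera, target): "region" (420x560 bool, what is visible of it) and "rect" ([centre column, centre row, width, height] in pixels, round what is visible of it).
- pinpoint(camera, target): "location" ([column, row] in pixels: a listed point, or the origin of a listed thing).
The state is a dict: "time": time; "q": joint angles; "joint_velocities": joint speeds; "joint_efforts": joint torques, N m; "tool_pos": TCP position; "orientation": TCP orientation; "force": force on the tool from outside, world axes, zero at the start; "torque": the same for the moment, N m; "grip_width": opening from 0.0 (shut) to 1.0 (fully open).
Only numpy, scipy, OpenCV 4.12 (cv2) and the standard library are available. Lean on these libraries where they do the work, as an engineer would, in place of code of your own. Each camera call takes 0.05 s, during which the arm holds its last target. There are 200 camera calls.

### The job

Close the one bar-handled valve on the vacuum manifold: turn it clockwise (seen from above) until you feel it meet its stop, and nip it up snugly, to about 0.25 N m at the handle and never beyond 0.35. Don't brush the round knobs beside it. Then let go of it, leaving it closed, and press the white vent button on the same lid fully down for a moment and release it; leave the bottle, tube rack and timer where they are.

Things in the scene. Friction and masses are not known exactly. Their poses are not given: they have to be found in the camera images.
- manifold: vacuum manifold fixed on the bench: clear tank, white lid 150 mm (its x) by 390 mm (its y), lid top 87 mm above the origin (centre of the underside). Four valves stand on the lid's long centre line at manifold y = 140, 85, 30 and -25 mm (which is where changes); the vent button is on that line at y = -125 mm
- handle: bar handle of the valve to close: grey bar 34 mm (its x) x 10 mm (y) x 34 mm high on a 30 mm disc 6 mm thick; origin on the turning axis (z, up) at the disc's underside, 12 mm above the lid; bar top 39 mm above the origin. Closes clockwise from above. Turns with 0.05 N m of friction; 0.25 to 1.25 rad from its start it meets a springy stop (+2 N m per further rad)
- handle_grip (a point): point on the handle's turning axis, 27 mm above the handle's origin (12 mm below the bar's top): the height to grip. Let go, the closed handle springs back a little and its friction keeps it resting on the stop
- seat: the stop unit of that valve, hidden inside its 42 mm wide, 12 mm high round housing; origin on the turning axis at lid level. Its orientation says nothing of where the stop is. The handle's key bears on the stop 12 mm from the axis: 0.12 N m on the stop is 10 N there
- knob_a: a round fluted grey knob of a neighbouring valve, 29 mm across (32 over its flutes), 36 mm high; origin at the centre of its underside, 12 mm above the lid. Turns freely if brushed; must not be touched
- knob_b: a round fluted grey knob of a neighbouring valve, 29 mm across (32 over its flutes), 36 mm high; origin at the centre of its underside, 12 mm above the lid. Turns freely if brushed; must not be touched
- knob_c: a round fluted grey knob of a neighbouring valve, 29 mm across (32 over its flutes), 36 mm high; origin at the centre of its underside, 12 mm above the lid. Turns freely if brushed; must not be touched
- vent (a joint): travel of the white vent button in m: 0 up, 0.006 fully down; spring return, 5 N fully down
- vent_top (a point): centre of the top of the vent button, a white disc 24 mm across in a grey round housing on the manifold's lid
- bottle: white capped bottle, 48 mm wide, 130 mm high, standing loose on the bench; origin at the centre of its underside
- rack: yellow tube rack, 110 x 200 x 22 mm, with white tubes in it up to 35 mm, loose on the bench; origin at the centre of its underside
- timer: flat white bench timer, 50 x 70 x 16 mm, loose on the bench; origin at the centre of its underside

How it is judged:
On the way, in this order (a step that is already met when the one before it is completed fails the run):
1. the bar-handled valve is snug: its key bears on the stop with 10 N or more (0.12 N m on the stop, 0.17 N m at the handle) for 0.3 s (contact force between handle and seat above 10 N), for 0.3 s.
2. the vent button is held at least 5 mm down for 0.2 s (value of joint vent above 0.005 m), for 0.2 s.
At the end, for the whole second after the job is handed in: the bar handle is at rest and still bears on its stop (more than 1 N; left alone it keeps about 4 N), and the vent button is up again (less than 2 mm down) (contact force between handle and seat above 1 N and value of joint vent below 0.002 m and angular speed of handle below 0.05 rad/s); the robot touches nothing.
It fails at once if the valve is overtightened: its key bears on the stop with more than 25 N (0.30 N m on the stop, 0.35 N m at the handle) (contact force between handle and seat above 25 N).
It fails at once if the vent button is pressed while the bar-handled valve is not closed on its stop (value of joint vent above 0.003 m and contact force between handle and seat below 0.5 N).
It fails at once if a neighbouring round knob is brushed (touched with more than 0.5 N) (contact force between any of the fingers, the arm and knob_a above 0.5 N or contact force between any of the fingers, the arm and knob_b above 0.5 N or contact force between any of the fingers, the arm and knob_c above 0.5 N).
It fails at once if the bottle, rack or timer is shifted by more than 15 mm (distance of any of bottle, rack, timer from where it was at the start of the episode above 0.015 m).
It also fails if it takes over 64 s, if anything falls off the work surface, if the arm or the gripper's body presses on something with over 40 N, if the wrist force passes 120 N, or if a joint passes its speed limit or range.

## Working session

There is one attempt and no reset: what is moved stays moved. The work goes in short steps, Python scripts to look and compute and a shell command to move; the robot and the scene stay as the last step left them, time stands still between calls to the robot, and variables do not carry over. Pictures are saved under pics/ and viewed, about 8 in all and at most 12, crops included, and the job is handed in when it is done.

```bash
mkdir -p pics; cat > h.py <<'E'
import numpy as np, cv2
from plant import *
from scipy.spatial.transform import Rotation as R
def ray(cal,uv):
    d=np.array([(uv[0]-cal['cx'])/cal['fx'],(uv[1]-cal['cy'])/cal['fy']]); u=d.copy()
    for _ in range(20): u=d/(1+cal['k1']*(u@u))
    E=np.array(cal['extrinsics']); return E[:3,3],E[:3,:3]@np.array([u[0],u[1],1])
def onplane(cal,uv,z):
    o,d=ray(cal,uv); return o+d*(z-o[2])/d[2]
def save(im,n): cv2.imwrite('pics/'+n,cv2.cvtColor(im,cv2.COLOR_RGB2BGR))
E
python3 - <<'E'
from h import *
s=ctrl.read_state(); print({k:np.round(v,3).tolist() for k,v in s.items()})
ims=[]
for c in ['top','scene']:
    im=snapshot(c); cal=calibration(c); save(im,c+'0.png')
    print(c,np.round(cal['extrinsics'],3).tolist(),cal['fx'])
    for t,z in [('manifold',0),('handle',.099),('handle_grip',.126),('vent_top',.1),('knob_a',.099),('bottle',0),('rack',0),('timer',0)]:
        for r in pinpoint(c,t)[:4]:
            print(c,t,round(r['conf'],2),np.round(r['location'],1),np.round(onplane(cal,r['location'],z),4))
E
```

```text
{'time': 0.0, 'q': [-1.384, 0.313, 1.498, -0.0, 1.331, -0.223], 'joint_velocities': [-0.002, -0.001, 0.0, -0.002, 0.001, -0.001], 'joint_efforts': [-0.001, -41.228, -25.974, -0.0, 0.004, -0.0], 'tool_pos': [0.209, -0.481, 0.231], 'orientation': [0.979, 0.203, 0.0, -0.001], 'force': [-0.279, 0.545, -0.651], 'torque': [-0.006, 0.02, 0.026], 'grip_width': 0.997}
top [[-0.027, -0.999, 0.046, 0.421], [-1.0, 0.028, 0.011, -0.029], [-0.012, -0.046, -0.999, 1.663], [0.0, 0.0, 0.0, 1.0]] 516.653293774748
top manifold 0.64 [286.5 201.7] [ 0.5416 -0.0304  0.    ]
top handle 0.6 [275.5 203.2] [0.5308 0.0032 0.099 ]
top handle_grip 0.45 [274.8 201.3] [0.5346 0.0046 0.126 ]
top vent_top 0.47 [322.9 193.7] [ 0.5555 -0.1412  0.1   ]
top knob_a 0.75 [172.3 181.8] [0.6048 0.3154 0.099 ]
top knob_a 0.65 [238.5 203. ] [0.5345 0.1155 0.099 ]
top knob_a 0.58 [258.7 200.7] [0.5398 0.054  0.099 ]
top knob_a 0.5 [291.4 199.4] [ 0.541  -0.0453  0.099 ]
top bottle 0.49 [176.6 257.5] [0.3718 0.3276 0.    ]
top rack 0.85 [409.6 242.7] [ 0.3991 -0.4201  0.    ]
top timer 0.55 [168.8 183.2] [0.6122 0.3486 0.    ]
scene [[-0.775, 0.4, -0.49, 1.162], [0.632, 0.489, -0.6, 0.81], [0.0, -0.775, -0.632, 0.951], [0.0, 0.0, 0.0, 1.0]] 545.6226615354034
scene manifold 0.8 [259.2 242.3] [ 0.5462 -0.0259  0.    ]
scene handle_grip 0.53 [265.9 210. ] [0.5456 0.0044 0.126 ]
scene vent_top 0.57 [226.3 187.9] [ 0.5497 -0.1577  0.1   ]
scene knob_a 0.73 [283.5 229.2] [0.5376 0.0612 0.099 ]
scene knob_a 0.57 [251.4 207.5] [ 0.5473 -0.0525  0.099 ]
scene knob_a 0.5 [298.5 242.1] [0.5396 0.118  0.099 ]
scene bottle 0.68 [407.  289.7] [0.3782 0.3223 0.    ]
scene rack 0.72 [215.9 157.5] [ 0.4118 -0.4224 -0.    ]
scene timer 0.58 [339.6 350.2] [0.6193 0.3455 0.    ]
```

View pics/top0.png

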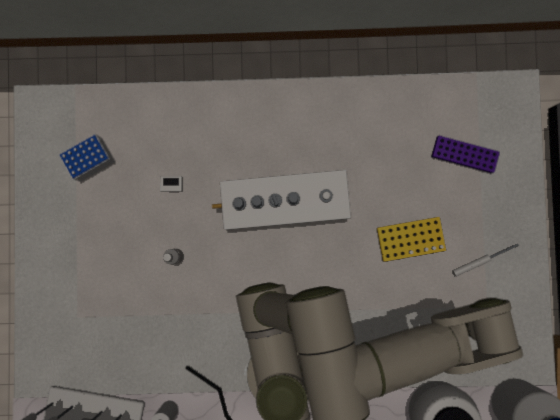

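View pics/scene0.png

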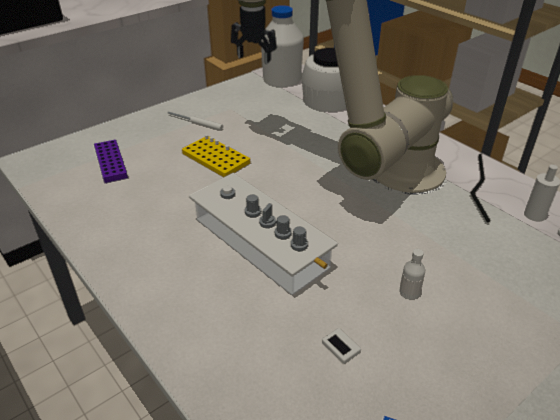

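Top view: bar valve is third from the left at about (275,201), knobs at (238,203), (258,201), (292,199) and vent at (326,195). The scene view agrees. I'll move above it.

```bash
python3 -m inch '[[[28.6,-20.3,-2,0,0,0,100],[28.6,-20.3,-2,0,0,0,100],[28.6,-20.3,-2,0,0,0,100],[28.6,-20.3,-2,0,0,0,100],[28.6,-20.3,-2,0,0,0,100],[28.6,-20.3,-2,0,0,0,100],[28.6,-20.3,-2,0,0,0,100],[28.6,-20.3,-2,0,0,0,100]]]'
python3 -m inch '[[[28.6,-20.3,-2,0,0,0,30],[28.6,-20.3,-2,0,0,0,30],[28.6,-20.3,-2,0,0,0,30],[28.6,-20.3,-2,0,0,0,30],[28.6,-20.3,-2,0,0,0,30],[28.6,-20.3,-2,0,0,0,30],[28.6,-20.3,-2,0,0,0,30],[28.6,-20.3,-2,0,0,0,30]]]'
python3 -m inch '[[[0,0,0,0,0,0,30],[0,0,0,0,0,0,30]]]'
cat > look.py <<'E'
import sys
from h import *
n=sys.argv[1]
s=ctrl.read_state(); print({k:np.round(s[k],4).tolist() for k in ['time','q','tool_pos','orientation','force','torque','grip_width']})
cal=calibration('wrist'); im=snapshot('wrist'); save(im,n)
print(np.round(cal['extrinsics'],3).tolist(),cal['fx'])
for t,z in [('handle',.099),('handle_grip',.126),('vent_top',.1),('knob_a',.099)]:
    for r in pinpoint('wrist',t)[:3]:
        print(t,round(r['conf'],2),np.round(r['location'],1),np.round(onplane(cal,r['location'],z),4))
rg=regions_of('wrist','handle')
for r in rg[:1]:
    print('region',r['conf'],r['rect']); ys,xs=np.where(r['region']); 
    P=np.array([onplane(cal,(x,y),.138)[:2] for x,y in zip(xs[::7],ys[::7])])
    w,v=np.linalg.eigh(np.cov(P.T)); print('axis yaw',np.arctan2(v[1,1],v[0,1]),np.sqrt(w))
E
python3 look.py w1.png
```

```text
time: 1.57
tool_pos: [0.3549, -0.2399, 0.2476]
orientation: [0.979, 0.203, 0.0, 0.0]
force: [0.5, -0.7, 0.1]
grip_width: 1.001
time: 2.23
tool_pos: [0.5001, 0.0005, 0.2635]
orientation: [0.979, 0.204, 0.0, 0.0]
force: [0.5, -1.6, 0.3]
grip_width: 0.299
time: 2.4
tool_pos: [0.4997, -0.0002, 0.2631]
orientation: [0.979, 0.205, -0.0, 0.0]
force: [-0.0, -0.0, -0.8]
grip_width: 0.302
{'time': 2.4, 'q': [-0.2352, 0.2347, 1.5167, -0.0001, 1.3905, 0.9229], 'tool_pos': [0.4997, -0.0002, 0.2631], 'orientation': [0.9788, 0.2049, -0.0002, 0.0], 'force': [-0.0266, -0.0134, -0.7877], 'torque': [-0.0195, -0.0176, 0.0265], 'grip_width': 0.3016}
[[0.401, -0.885, -0.237, 0.56], [-0.916, -0.387, -0.104, 0.026], [0.001, 0.259, -0.966, 0.406], [0.0, 0.0, 0.0, 1.0]] 311.5545535976098
handle 0.8 [294.6 149.4] [0.5425 0.0053 0.099 ]
handle 0.74 [296.8 149.4] [0.5433 0.0034 0.099 ]
handle_grip 0.88 [296.5 152.4] [0.5423 0.0045 0.126 ]
vent_top 0.94 [438.9 204.6] [ 0.5512 -0.1526  0.1   ]
knob_a 0.93 [242.8 125.8] [0.543  0.0598 0.099 ]
knob_a 0.93 [187.5 109. ] [0.5365 0.1136 0.099 ]
knob_a 0.85 [348.6 169.5] [ 0.546  -0.0517  0.099 ]
region 0.84 [295.5, 150.1, 30.8, 41.8]
axis yaw -2.849970989703276 [0.00611765 0.0082834 ]
```

View pics/w1.png

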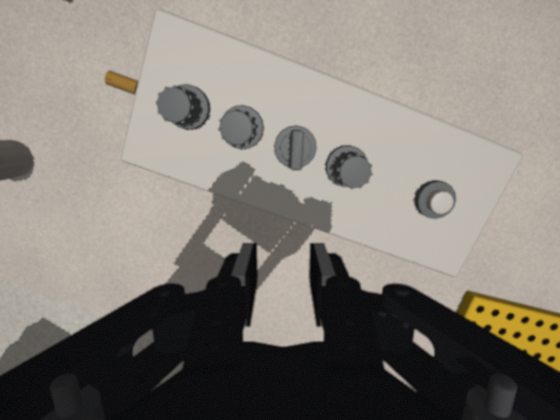

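Wrist view: the bar is at (297,150), running nearly vertical in the image, so it is almost aligned with tool x. Knobs are at (243,126) and (349,168), vent at (440,203). Next I'll measure the bar yaw more precisely.

```bash
python3 - <<'E'
from h import *
im=cv2.imread('pics/w1.png'); save(cv2.resize(im[115:185,255:340],None,fx=8,fy=8,interpolation=cv2.INTER_CUBIC)[:,:,::-1],'c1.png')
cal=calibration('wrist')
for a,b in [((297,130),(297,168)),((296,130),(298,168)),((298,130),(296,168))]:
    p,q=onplane(cal,a,.138),onplane(cal,b,.138); d=p-q; print(np.linalg.norm(d),np.arctan2(d[1],d[0]),(p+q)/2)
E
```

```text
0.03195921631646231 0.41916355204380834 [0.54516132 0.00379744 0.138     ]
0.032023170370341796 0.4723768780411804 [0.54516629 0.00378561 0.138     ]
0.03198598704265489 0.36588834056397673 [0.54515638 0.00380925 0.138     ]
```

View pics/c1.png

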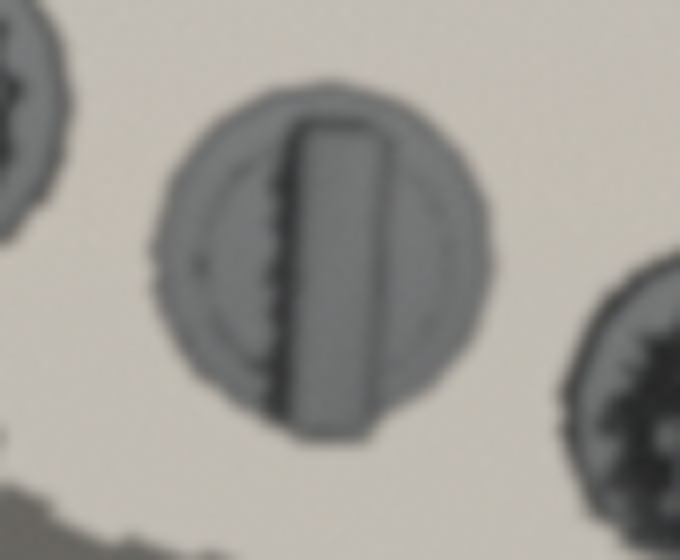

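```bash
python3 -m inch '[[[14,4.7,20,0,0,0,30],[14,4.7,20,0,0,0,30],[14,4.7,20,0,0,-0.02,30],[0,0,0,0,0,0,30],[0,0,0,0,0,0,30]]]'
python3 look.py w2.png
```

```text
time: 3.12
tool_pos: [0.5432, 0.002, 0.2029]
orientation: [0.977, 0.213, -0.001, -0.0]
force: [-0.2, -0.5, 0.4]
grip_width: 0.299
{'time': 3.1167, 'q': [-0.212, 0.3766, 1.4848, -0.0001, 1.2821, 0.93], 'tool_pos': [0.5432, 0.002, 0.2029], 'orientation': [0.9771, 0.2127, -0.0009, -0.0004], 'force': [-0.2326, -0.543, 0.4027], 'torque': [-0.0506, 0.0182, 0.0783], 'grip_width': 0.2987}
[[0.415, -0.878, -0.237, 0.603], [-0.91, -0.401, -0.108, 0.029], [-0.001, 0.261, -0.965, 0.346], [0.0, 0.0, 0.0, 1.0]] 311.5545535976098
handle 0.55 [276.9 205.6] [0.5418 0.0062 0.099 ]
handle_grip 0.71 [280.3 213.1] [0.5443 0.004  0.126 ]
handle_grip 0.43 [278.7 205.9] [0.5488 0.0074 0.126 ]
handle_grip 0.38 [151.  154.1] [0.5458 0.1046 0.126 ]
vent_top 0.87 [450.5 269.8] [ 0.5521 -0.1552  0.1   ]
vent_top 0.24 [214.8 175.9] [0.5438 0.0614 0.1   ]
knob_a 0.93 [340.2 227.6] [ 0.5464 -0.0498  0.099 ]
knob_a 0.8 [214.3 177.7] [0.542  0.0614 0.099 ]
knob_a 0.66 [148.8 153.3] [0.5387 0.1157 0.099 ]
region 0.92 [278.4, 212.4, 34.9, 54.1]
axis yaw -2.8413110764272176 [0.00589364 0.00977599]
```

View pics/w2.png

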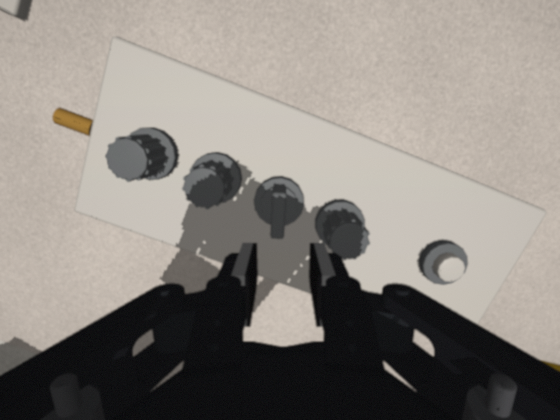

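Bar at (279,212), midway between the fingers, with the knobs clear at (206,187) and (349,238). I'll descend and close on it.

```bash
python3 -m inch '[[[1.5,-1.5,18,0,0,0.03,30],[0,0,18,0,0,0,30],[0,0,18,0,0,0,30],[0,0,18,0,0,0,30],[0,0,10,0,0,0,30],[0,0,10,0,0,0,30],[0,0,0,0,0,0,30]]]'
python3 - <<'E'
from h import *
s=ctrl.read_state(); print({k:np.round(s[k],4).tolist() for k in ['tool_pos','orientation','force','torque']})
E
python3 -m inch '[[[0,0,0,0,0,0,20],[0,0,0,0,0,0,16],[0,0,0,0,0,0,12],[0,0,0,0,0,0,8],[0,0,0,0,0,0,0],[0,0,0,0,0,0,0],[0,0,0,0,0,0,0],[0,0,0,0,0,0,0]]]'
cat > st.py <<'E'
from h import *
s=ctrl.read_state(); o=R.from_quat(s['orientation']).as_matrix(); print(np.round(s['time'],2),'yaw',round(np.arctan2(o[1,0],o[0,0]),4),'q6',round(s['q'][5],4),{k:np.round(s[k],3).tolist() for k in ['tool_pos','force','torque','grip_width']})
E
python3 st.py
```

```text
time: 4.0
tool_pos: [0.5437, 0.0045, 0.1101]
orientation: [0.98, 0.199, -0.001, -0.0]
force: [-0.7, 0.0, 0.5]
grip_width: 0.3
{'tool_pos': [0.5437, 0.0045, 0.1101], 'orientation': [0.9801, 0.1985, -0.001, -0.0004], 'force': [-0.7038, 0.0004, 0.5106], 'torque': [0.0081, 0.056, -0.0231]}
time: 4.67
tool_pos: [0.5438, 0.0062, 0.1121]
orientation: [0.98, 0.199, -0.0, -0.001]
force: [-5.2, 9.9, 3.5]
grip_width: 0.106
4.67 yaw 0.4002 q6 0.9639 {'tool_pos': [0.544, 0.006, 0.112], 'force': [-5.181, 9.945, 3.462], 'torque': [1.617, 0.775, 0.034], 'grip_width': 0.106}
```

```bash
python3 -m inch '[[[0,-1.8,0,0,0,0,0],[0,0,0,0,0,0,0],[0,0,0,0,0,0,0]]]'; python3 st.py
```

```text
time: 4.92
tool_pos: [0.5437, 0.0063, 0.1121]
orientation: [0.98, 0.199, 0.0, 0.0]
force: [-4.3, 3.1, 6.0]
grip_width: 0.105
4.92 yaw 0.4 q6 0.9666 {'tool_pos': [0.544, 0.006, 0.112], 'force': [-4.257, 3.093, 6.025], 'torque': [0.422, 0.644, 0.042], 'grip_width': 0.105}
```

```bash
python3 -m inch '[[[-0.5,-0.7,-1,0,0,0,0],[0,0,0,0,0,0,0],[0,0,0,0,0,0,0]]]'; python3 st.py
python3 -m inch '[[[0,0,0,0,0,0.04,0],[0,0,0,0,0,0.04,0],[0,0,0,0,0,0,0],[0,0,0,0,0,0,0]]]'; python3 st.py
python3 -m inch '[[[0,0,0,0,0,0.04,0],[0,0,0,0,0,0.04,0],[0,0,0,0,0,0,0],[0,0,0,0,0,0,0]]]'; python3 st.py
```

```text
time: 5.17
tool_pos: [0.5436, 0.0063, 0.1122]
orientation: [0.98, 0.198, 0.001, 0.0]
force: [4.7, 0.6, -5.8]
grip_width: 0.108
5.17 yaw 0.3995 q6 0.9672 {'tool_pos': [0.544, 0.006, 0.112], 'force': [4.736, 0.601, -5.837], 'torque': [0.091, -0.875, 0.059], 'grip_width': 0.108}
time: 5.5
tool_pos: [0.5436, 0.0064, 0.1122]
orientation: [0.987, 0.159, 0.001, 0.0]
force: [4.9, -0.1, -5.7]
grip_width: 0.103
5.5 yaw 0.3191 q6 1.0476 {'tool_pos': [0.544, 0.006, 0.112], 'force': [4.895, -0.105, -5.729], 'torque': [0.054, -0.908, -0.015], 'grip_width': 0.103}
time: 5.83
tool_pos: [0.5436, 0.0064, 0.1122]
orientation: [0.993, 0.119, 0.001, 0.0]
force: [4.1, 1.0, -5.8]
grip_width: 0.103
5.83 yaw 0.2392 q6 1.1276 {'tool_pos': [0.544, 0.006, 0.112], 'force': [4.094, 1.003, -5.791], 'torque': [0.107, -0.899, -0.037], 'grip_width': 0.103}
```

```bash
cat > av.py <<'E'
from h import *
T=[];F=[]
for i in range(6):
    s=ctrl.read_state(); T.append(s['torque']); F.append(s['force']); snapshot('wrist')
T=np.array(T);F=np.array(F); o=R.from_quat(s['orientation']).as_matrix()
print(round(s['time'],2),'yaw',round(np.arctan2(o[1,0],o[0,0]),4),'tz',T[:,2].mean().round(4),'sd',T[:,2].std().round(4),'T',T.mean(0).round(3),'F',F.mean(0).round(2),'tcp',np.round(s['tool_pos'],4),'tau_tool',(o.T@T.mean(0)).round(3),'eff6',np.round(s['joint_efforts'][5],3))
E
python3 av.py
python3 -m inch '[[[0,0,0,0,0,0.04,0],[0,0,0,0,0,0,0],[0,0,0,0,0,0,0]]]'; python3 av.py
```

```text
6.08 yaw 0.2393 tz -0.0491 sd 0.0248 T [ 0.109 -0.895 -0.049] F [ 4.89  0.72 -5.23] tcp [0.5435 0.0064 0.1122] tau_tool [-0.106  0.896  0.049] eff6 -0.05
time: 6.38
tool_pos: [0.5436, 0.0065, 0.1122]
orientation: [0.995, 0.099, 0.001, 0.0]
force: [4.5, 0.5, -4.6]
grip_width: 0.108
6.63 yaw 0.1993 tz -0.0216 sd 0.0112 T [ 0.116 -0.873 -0.022] F [ 5.31  0.81 -5.34] tcp [0.5436 0.0065 0.1122] tau_tool [-0.06   0.878  0.022] eff6 -0.05
```

```bash
cat > st.py <<'E'
from h import *
s=ctrl.read_state(); o=R.from_quat(s['orientation']).as_matrix(); print(np.round(s['time'],2),'yaw',round(np.arctan2(o[1,0],o[0,0]),4),'eff6',round(s['joint_efforts'][5],3),'F',np.round(s['force'],1),'tz',s['torque'][2].round(3) if hasattr(s['torque'],'round') else round(s['torque'][2],3))
E
m(){ python3 st.py; }
python3 -m inch '[[[0.4,0,0.5,0,0,0.04,0],[0,0,0,0,0,0,0],[0,0,0,0,0,0,0]]]' >/dev/null; m
python3 -m inch '[[[0,0,0,0,0,0.03,0],[0,0,0,0,0,0,0],[0,0,0,0,0,0,0]]]'>/dev/null; m
python3 -m inch '[[[0,0,0,0,0,0.03,0],[0,0,0,0,0,0,0],[0,0,0,0,0,0,0]]]'>/dev/null; m
```

```text
6.93 yaw 0.1605 eff6 0.074 F [1.4 0.  1.3] tz -0.058
7.18 yaw 0.1309 eff6 0.032 F [1.2 0.8 3.3] tz -0.059
7.43 yaw 0.1011 eff6 0.03 F [1.8 0.5 4.4] tz -0.101
```

```bash
python3 av.py
python3 -m inch '[[[0,0,-0.3,0,0,0.03,0],[0,0,0,0,0,0,0],[0,0,0,0,0,0,0]]]'>/dev/null; python3 av.py
```

```text
7.68 yaw 0.1006 tz -0.0452 sd 0.0331 T [-0.001 -0.258 -0.045] F [1.52 0.51 4.8 ] tcp [0.5436 0.0066 0.1122] tau_tool [-0.027  0.257  0.045] eff6 0.014
8.23 yaw 0.0702 tz 0.0112 sd 0.0391 T [-0.057 -0.647  0.011] F [4.04 0.1  2.53] tcp [0.5436 0.0066 0.1122] tau_tool [-0.103  0.642 -0.011] eff6 0.011
```

```bash
python3 -m inch '[[[0,0,0,0,0,0.04,0],[0,0,0,0,0,0,0],[0,0,0,0,0,0,0]]]'>/dev/null; python3 av.py;python3 -m inch '[[[0,0,0,0,0,0.04,0],[0,0,0,0,0,0,0],[0,0,0,0,0,0,0]]]'>/dev/null; python3 av.py
```

```text
8.78 yaw 0.0308 tz -0.0488 sd 0.0333 T [-0.045 -0.902 -0.049] F [ 4.61 -0.06  2.49] tcp [0.5435 0.0066 0.1122] tau_tool [-0.072  0.9    0.049] eff6 -0.042
9.33 yaw -0.0093 tz -0.0609 sd 0.0201 T [-0.039 -0.898 -0.061] F [5.02 0.54 2.11] tcp [0.5435 0.0066 0.1122] tau_tool [-0.031  0.898  0.061] eff6 -0.05
```

```bash
python3 -m inch '[[[0,0,0,0,0,0.04,0],[0,0,0,0,0,0,0],[0,0,0,0,0,0,0]]]'>/dev/null; python3 av.py;python3 -m inch '[[[0,0,0,0,0,0.04,0],[0,0,0,0,0,0,0],[0,0,0,0,0,0,0]]]'>/dev/null; python3 av.py
```

```text
9.88 yaw -0.0493 tz -0.0514 sd 0.0262 T [ 0.001 -0.886 -0.051] F [4.74 0.17 1.88] tcp [0.5435 0.0067 0.1122] tau_tool [0.045 0.885 0.051] eff6 -0.05
10.43 yaw -0.0893 tz -0.0445 sd 0.0154 T [ 0.041 -0.89  -0.044] F [5.03 0.27 2.61] tcp [0.5435 0.0067 0.1122] tau_tool [0.12  0.882 0.044] eff6 -0.049
```

```bash
python3 - <<'E'
from h import *
save(snapshot('wrist')[100:420,100:460],'g1.png')
E
```

```text
(no output)
```

View pics/g1.png

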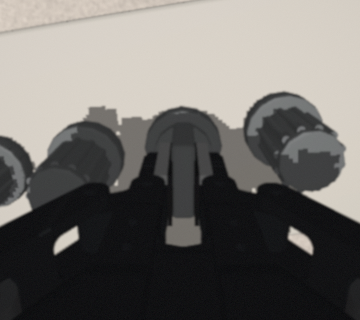

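The grip is centred on the bar at crop (183,170), and both knobs clear the fingers. I'll continue.

```bash
python3 -m inch '[[[0,0,0,0,0,0.04,0],[0,0,0,0,0,0,0],[0,0,0,0,0,0,0]]]'>/dev/null; python3 av.py;python3 -m inch '[[[0,0,0,0,0,0.04,0],[0,0,0,0,0,0,0],[0,0,0,0,0,0,0]]]'>/dev/null; python3 av.py
```

```text
11.03 yaw -0.1293 tz -0.0386 sd 0.0298 T [ 0.044 -0.896 -0.039] F [5.45 0.32 2.49] tcp [0.5435 0.0067 0.1122] tau_tool [0.16  0.882 0.038] eff6 -0.049
11.58 yaw -0.1693 tz -0.0608 sd 0.018 T [ 0.083 -0.923 -0.061] F [5.37 1.06 2.41] tcp [0.5435 0.0068 0.1122] tau_tool [0.237 0.896 0.061] eff6 -0.049
```

```bash
python3 -m inch '[[[0,0,0,0,0,0.04,0],[0,0,0,0,0,0,0],[0,0,0,0,0,0,0]]]'>/dev/null; python3 av.py
```

```text
12.13 yaw -0.2092 tz -0.0343 sd 0.0255 T [ 0.114 -0.914 -0.034] F [5.09 0.79 2.72] tcp [0.5435 0.0068 0.1122] tau_tool [0.301 0.871 0.034] eff6 -0.049
```

```bash
python3 -m inch '[[[0,0,0,0,0,0.04,0],[0,0,0,0,0,0,0],[0,0,0,0,0,0,0]]]'>/dev/null; python3 st.py;python3 -m inch '[[[0,0,0,0,0,0.04,0],[0,0,0,0,0,0,0],[0,0,0,0,0,0,0]]]'>/dev/null; python3 av.py
```

```text
12.43 yaw -0.2494 eff6 0.027 F [5.7 1.2 1.9] tz -0.056
12.93 yaw -0.2892 tz -0.0228 sd 0.0223 T [ 0.18  -0.916 -0.023] F [5.37 1.29 2.19] tcp [0.5435 0.0069 0.1122] tau_tool [0.434 0.827 0.023] eff6 -0.048
```

```bash
python3 -m inch '[[[0,0,0,0,0,0.04,0],[0,0,0,0,0,0,0],[0,0,0,0,0,0,0]]]'>/dev/null; python3 av.py;python3 -m inch '[[[0,0,0,0,0,0.04,0],[0,0,0,0,0,0,0],[0,0,0,0,0,0,0]]]'>/dev/null; python3 av.py
```

```text
13.48 yaw -0.3292 tz -0.0327 sd 0.0425 T [ 0.199 -0.927 -0.033] F [5.33 1.4  1.97] tcp [0.5435 0.0069 0.1122] tau_tool [0.488 0.813 0.032] eff6 -0.048
14.03 yaw -0.3692 tz -0.05 sd 0.0341 T [ 0.198 -0.943 -0.05 ] F [5.3  1.64 2.55] tcp [0.5435 0.0069 0.1122] tau_tool [0.525 0.808 0.05 ] eff6 -0.047
```

```bash
python3 -m inch '[[[0,0,0,0,0,0.04,0],[0,0,0,0,0,0,0],[0,0,0,0,0,0,0]]]'>/dev/null; python3 av.py;python3 -m inch '[[[0,0,0,0,0,0.04,0],[0,0,0,0,0,0,0],[0,0,0,0,0,0,0]]]'>/dev/null; python3 av.py
```

```text
14.58 yaw -0.4092 tz -0.0357 sd 0.0185 T [ 0.256 -0.98  -0.036] F [5.94 1.64 2.26] tcp [0.5436 0.0069 0.1122] tau_tool [0.624 0.797 0.035] eff6 -0.047
15.13 yaw -0.4493 tz -0.0527 sd 0.0145 T [ 0.248 -0.949 -0.053] F [5.88 2.13 2.23] tcp [0.5436 0.007  0.1122] tau_tool [0.636 0.747 0.052] eff6 -0.047
```

```bash
python3 -m inch '[[[0,0,0,0,0,0.04,0],[0,0,0,0,0,0,0],[0,0,0,0,0,0,0]]]'>/dev/null; python3 av.py;python3 -m inch '[[[0,0,0,0,0,0.04,0],[0,0,0,0,0,0,0],[0,0,0,0,0,0,0]]]'>/dev/null; python3 av.py
```

```text
15.68 yaw -0.4892 tz -0.0442 sd 0.0374 T [ 0.289 -0.989 -0.044] F [5.68 2.03 2.39] tcp [0.5436 0.007  0.1122] tau_tool [0.72  0.737 0.044] eff6 -0.047
16.23 yaw -0.5293 tz -0.0478 sd 0.0253 T [ 0.311 -0.995 -0.048] F [5.97 2.1  2.  ] tcp [0.5436 0.007  0.1122] tau_tool [0.77  0.702 0.047] eff6 -0.046
```

```bash
python3 -m inch '[[[0,0,0,0,0,0.04,0],[0,0,0,0,0,0,0],[0,0,0,0,0,0,0]]]'>/dev/null; python3 av.py;python3 -m inch '[[[0,0,0,0,0,0.04,0],[0,0,0,0,0,0,0],[0,0,0,0,0,0,0]]]'>/dev/null; python3 av.py
```

```text
16.78 yaw -0.5693 tz -0.0552 sd 0.0192 T [ 0.332 -1.01  -0.055] F [6.04 2.33 2.23] tcp [0.5436 0.007  0.1122] tau_tool [0.824 0.671 0.055] eff6 -0.046
17.33 yaw -0.6092 tz -0.0424 sd 0.0287 T [ 0.358 -1.037 -0.042] F [5.85 2.49 1.78] tcp [0.5436 0.0071 0.1122] tau_tool [0.887 0.645 0.042] eff6 -0.025
```

```bash
python3 -m inch '[[[0,0,0,0,0,0.03,0],[0,0,0,0,0,0,0],[0,0,0,0,0,0,0]]]'>/dev/null; python3 av.py
```

```text
17.88 yaw -0.6392 tz 0.0033 sd 0.0085 T [ 0.395 -1.066  0.003] F [5.76 2.47 1.74] tcp [0.5436 0.0071 0.1122] tau_tool [ 0.952  0.62  -0.004] eff6 0.002
```

```bash
python3 -m inch '[[[0,0,0,0,0,0.03,0],[0,0,0,0,0,0,0],[0,0,0,0,0,0,0]]]'>/dev/null; python3 av.py
```

```text
18.43 yaw -0.6691 tz 0.0317 sd 0.0262 T [ 0.402 -1.067  0.032] F [6.23 2.63 1.7 ] tcp [0.5437 0.0071 0.1122] tau_tool [ 0.977  0.587 -0.032] eff6 0.033
```

```bash
python3 -m inch '[[[0,0,0,0,0,0.04,0],[0,0,0,0,0,0,0],[0,0,0,0,0,0,0]]]'>/dev/null; python3 av.py
```

```text
18.98 yaw -0.709 tz 0.0669 sd 0.0233 T [ 0.465 -1.089  0.067] F [6.47 2.64 1.69] tcp [0.5437 0.0071 0.1122] tau_tool [ 1.062  0.524 -0.067] eff6 0.077
```

```bash
python3 -m inch '[[[0,0,0,0,0,0.04,0],[0,0,0,0,0,0,0],[0,0,0,0,0,0,0]]]'>/dev/null; python3 av.py
```

```text
19.53 yaw -0.7489 tz 0.1362 sd 0.0161 T [ 0.511 -1.123  0.136] F [6.52 3.03 1.54] tcp [0.5437 0.0072 0.1122] tau_tool [ 1.139  0.475 -0.137] eff6 0.123
```

```bash
python3 -m inch '[[[0,0,0,0,0,0.04,0],[0,0,0,0,0,0,0],[0,0,0,0,0,0,0]]]'>/dev/null; python3 av.py
```

```text
20.08 yaw -0.7888 tz 0.163 sd 0.0224 T [ 0.521 -1.164  0.163] F [6.82 3.15 1.86] tcp [0.5437 0.0072 0.1122] tau_tool [ 1.192  0.45  -0.163] eff6 0.169
```

```bash
python3 -m inch '[[[0,0,0,0,0,0.02,0],[0,0,0,0,0,0.02,0],[0,0,0,0,0,0,0],[0,0,0,0,0,0,0],[0,0,0,0,0,0,0],[0,0,0,0,0,0,0]]]'>/dev/null; python3 av.py
```

```text
20.88 yaw -0.8287 tz 0.2087 sd 0.0215 T [ 0.59  -1.187  0.209] F [6.89 3.4  1.24] tcp [0.5437 0.0072 0.1122] tau_tool [ 1.274  0.367 -0.209] eff6 0.215
```

```bash
python3 -m inch '[[[0,0,0,0,0,0,30],[0,0,0,0,0,0,30],[0,0,0,0,0,0,30],[0,0,0,0,0,0,30]]]'; python3 st.py
python3 -m inch '[[[0,0,-20,0,0,0,30],[0,0,-25,0,0,0,30],[0,0,-25,0,0,0,30],[0,0,-20,0,0,0,30],[0,0,0,0,0,0,30],[0,0,0,0,0,0,30]]]'; python3 look.py w3.png
```

```text
time: 21.27
tool_pos: [0.5427, 0.0067, 0.1117]
orientation: [0.915, -0.403, -0.001, 0.0]
force: [-0.1, -0.7, -0.5]
grip_width: 0.301
21.27 yaw -0.83 eff6 -0.006 F [-0.1 -0.7 -0.5] tz 0.017
time: 21.77
tool_pos: [0.5433, 0.0066, 0.2025]
orientation: [0.915, -0.403, 0.0, -0.0]
force: [0.6, -0.9, 0.1]
grip_width: 0.299
{'time': 21.7667, 'q': [-0.2035, 0.3758, 1.487, -0.0001, 1.278, 2.1974], 'tool_pos': [0.5433, 0.0066, 0.2025], 'orientation': [0.9151, -0.4032, 0.0004, -0.0], 'force': [0.5678, -0.9011, 0.0753], 'torque': [0.0344, 0.0075, -0.0423], 'grip_width': 0.2991}
[[-0.738, -0.652, -0.174, 0.588], [-0.675, 0.713, 0.189, -0.042], [0.0, 0.257, -0.966, 0.346], [0.0, 0.0, 0.0, 1.0]] 311.5545535976098
handle 0.68 [283.4 207.1] [0.5431 0.0062 0.099 ]
handle_grip 0.96 [285.8 217.6] [0.5413 0.0057 0.126 ]
vent_top 0.96 [419.3  42.4] [ 0.5539 -0.1513  0.1   ]
vent_top 0.42 [285.5 217.4] [0.5361 0.0114 0.1   ]
knob_a 0.67 [327.4 151.9] [ 0.5479 -0.0501  0.099 ]
knob_a 0.58 [241.6 254.4] [0.5413 0.0613 0.099 ]
knob_a 0.41 [208.7 300.4] [0.5342 0.115  0.099 ]
region 0.87 [282.9, 216.7, 39.3, 49.8]
axis yaw 2.423121026170968 [0.00589477 0.00979324]
```

View pics/w3.png

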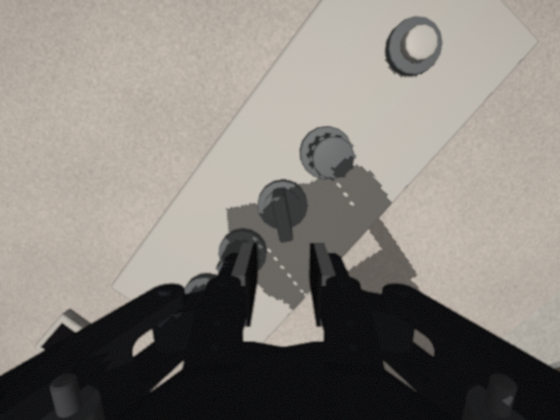

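The valve is released. The bar now sits at (283,213), tilted a little relative to the jaws, which is the springback. The vent is at (421,42). Next I'll shut the fingers and move over it.

```bash
python3 -m inch '[[[30.4,24.4,0,0,0,0,30],[30.4,24.4,0,0,0,0,30],[30.4,24.4,0,0,0,0,0],[30.4,24.4,0,0,0,0,0],[0,0,0,0,0,0,0],[0,0,0,0,0,0,0],[0,0,0,0,0,0,0]]]'; python3 look.py w4.png
```

```text
time: 22.65
tool_pos: [0.5531, -0.1484, 0.2016]
orientation: [0.915, -0.403, -0.001, -0.0]
force: [0.5, 0.3, 0.4]
grip_width: 0.005
{'time': 22.65, 'q': [-0.4668, 0.4412, 1.3932, 0.0003, 1.3082, 1.9342], 'tool_pos': [0.5531, -0.1484, 0.2016], 'orientation': [0.9151, -0.4033, -0.0005, -0.0002], 'force': [0.4521, 0.3327, 0.4265], 'torque': [-0.0023, 0.0075, -0.0192], 'grip_width': 0.0045}
[[-0.738, -0.651, -0.175, 0.598], [-0.674, 0.713, 0.191, -0.197], [0.001, 0.259, -0.966, 0.345], [0.0, 0.0, 0.0, 1.0]] 311.5545535976098
handle 0.85 [175.2 335.7] [0.5438 0.0097 0.099 ]
handle_grip 0.61 [165.8 359.6] [0.5412 0.0115 0.126 ]
handle_grip 0.41 [211.1 291. ] [ 0.5538 -0.0654  0.126 ]
vent_top 0.72 [276.6 210.5] [ 0.5553 -0.1432  0.1   ]
knob_a 0.48 [212.2 291.8] [ 0.5471 -0.0492  0.099 ]
knob_a 0.31 [218.7 261. ] [ 0.5616 -0.0761  0.099 ]
region 0.53 [178.2, 339.8, 24.8, 20.1]
axis yaw 1.475190089173802 [0.00251623 0.00742837]
```

View pics/w4.png

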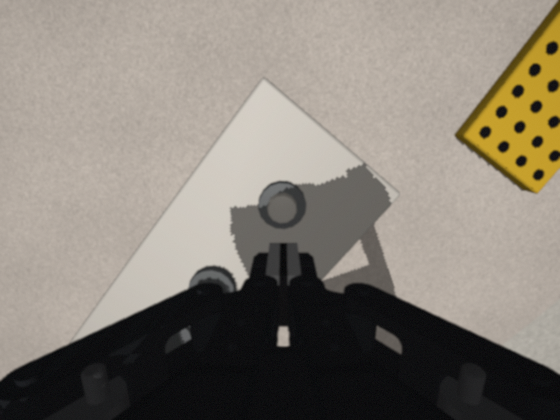

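Wrist view: the vent button is centred at about (281,208), straight ahead of the closed fingertips in column 283.

```bash
python3 - <<'E'
from h import *
c=calibration('wrist')
for z in (.1,.105,.11,.115): print(z,onplane(c,(281.5,208),z).round(4))
E
python3 -m inch '[[[0,0,25,0,0,0,0],[0,0,25,0,0,0,0],[0,0,20,0,0,0,0],[0,0,5,0,0,0,0],[0,0,0,0,0,0,0],[0,0,0,0,0,0,0]]]'; python3 st.py
```

```text
0.1 [ 0.554  -0.1471  0.1   ]
0.105 [ 0.5549 -0.1481  0.105 ]
0.11 [ 0.5558 -0.1491  0.11  ]
0.115 [ 0.5567 -0.1501  0.115 ]
time: 23.45
tool_pos: [0.5538, -0.149, 0.1282]
orientation: [0.915, -0.403, 0.001, 0.0]
force: [0.3, -0.8, 0.2]
grip_width: -0.002
23.45 yaw -0.8298 eff6 0.001 F [ 0.3 -0.8  0.2] tz 0.047
```

```bash
for i in 1; do python3 -m inch '[[[0,0,5,0,0,0,0],[0,0,5,0,0,0,0],[0,0,0,0,0,0,0]]]'; python3 -m inch '[[[0,0,3,0,0,0,0],[0,0,0,0,0,0,0],[0,0,0,0,0,0,0]]]';python3 -m inch '[[[0,0,3,0,0,0,0],[0,0,0,0,0,0,0],[0,0,0,0,0,0,0]]]';  done | grep -E 'pos|force'; python3 av.py
```

```text
tool_pos: [0.5531, -0.1488, 0.1167]
force: [-0.7, -0.1, -0.2]
tool_pos: [0.5533, -0.149, 0.1141]
force: [0.2, 0.3, 0.0]
tool_pos: [0.5532, -0.1489, 0.111]
force: [-0.5, 0.2, 1.3]
24.45 yaw -0.8302 tz -0.0169 sd 0.0254 T [-0.009  0.025 -0.017] F [-0.03  0.08  0.14] tcp [ 0.5534 -0.1489  0.1112] tau_tool [-0.024 -0.011  0.017] eff6 0.0
```

```bash
for i in 1; do python3 -m inch '[[[0,0,2,0,0,0,0],[0,0,0,0,0,0,0],[0,0,0,0,0,0,0]]]'; python3 -m inch '[[[0,0,2,0,0,0,0],[0,0,0,0,0,0,0],[0,0,0,0,0,0,0]]]';python3 -m inch '[[[0,0,2,0,0,0,0],[0,0,0,0,0,0,0],[0,0,0,0,0,0,0]]]';  done | grep -E 'pos|force'; python3 av.py
```

```text
tool_pos: [0.5534, -0.149, 0.1091]
force: [0.1, -0.3, -0.6]
tool_pos: [0.5534, -0.149, 0.1072]
force: [0.5, 0.7, 1.7]
tool_pos: [0.5534, -0.149, 0.1052]
force: [0.2, 0.9, 3.5]
25.5 yaw -0.8302 tz -0.0075 sd 0.0158 T [ 0.01  -0.02  -0.007] F [ 0.14 -0.1   3.35] tcp [ 0.5534 -0.149   0.1052] tau_tool [0.021 0.006 0.007] eff6 -0.001
```

```bash
for i in 1; do python3 -m inch '[[[0,0,1.5,0,0,0,0],[0,0,0,0,0,0,0],[0,0,0,0,0,0,0]]]'; python3 -m inch '[[[0,0,1.5,0,0,0,0],[0,0,0,0,0,0,0],[0,0,0,0,0,0,0]]]';python3 -m inch '[[[0,0,1,0,0,0,0],[0,0,0,0,0,0,0],[0,0,0,0,0,0,0]]]';  done | grep -E 'pos|force'; python3 av.py
```

```text
tool_pos: [0.5534, -0.149, 0.1037]
force: [0.7, -0.2, 5.1]
tool_pos: [0.5535, -0.149, 0.1029]
force: [-2.4, 0.6, 11.1]
tool_pos: [0.5535, -0.149, 0.1028]
force: [-4.7, 2.5, 18.3]
26.55 yaw -0.83 tz -0.0209 sd 0.0201 T [ 0.339  0.889 -0.021] F [-5.23  2.4  17.78] tcp [ 0.5535 -0.149   0.1028] tau_tool [-0.427 -0.85   0.021] eff6 -0.001
```

It bottomed after about 6 mm, at 5 N and then a hard stop. I'll release and lift.

```bash
python3 -m inch '[[[0,0,-5,0,0,0,0],[0,0,-15,0,0,0,0],[0,0,-30,0,0,0,0],[0,0,-30,0,0,0,0],[0,0,-30,0,0,0,0],[0,0,-10,0,0,0,0],[0,0,0,0,0,0,0]]]'; python3 -m inch '[[[-30,0,-20,0,0,0,0],[-35,0,-10,0,0,0,0],[-35,0,0,0,0,0,0],[0,0,0,0,0,0,0],[0,0,0,0,0,0,0]]]'; python3 look.py w5.png
python3 - <<'E'
from h import *
snapshot('top'); c=calibration('top')
for t in ['bottle','rack','timer']:
    for r in pinpoint('top',t)[:1]: print(t,r['conf'],onplane(c,r['location'],0).round(3))
E
```

```text
time: 27.18
tool_pos: [0.5539, -0.1492, 0.2231]
orientation: [0.915, -0.403, 0.002, 0.0]
force: [-0.5, 0.3, -0.1]
grip_width: 0.002
time: 27.6
tool_pos: [0.4848, -0.0741, 0.2498]
orientation: [0.915, -0.403, -0.001, 0.0]
force: [0.3, -0.6, -0.2]
grip_width: -0.0
{'time': 27.6, 'q': [-0.391, 0.2238, 1.5653, -0.0, 1.3549, 2.0086], 'tool_pos': [0.4848, -0.0741, 0.2498], 'orientation': [0.9153, -0.4027, -0.0012, 0.0], 'force': [0.269, -0.5991, -0.1797], 'torque': [-0.0368, 0.0024, -0.0091], 'grip_width': -0.0004}
[[-0.737, -0.652, -0.177, 0.53], [-0.675, 0.712, 0.19, -0.123], [0.002, 0.26, -0.966, 0.393], [0.0, 0.0, 0.0, 1.0]] 311.5545535976098
handle 0.65 [181.4 214.6] [0.5446 0.0085 0.099 ]
handle_grip 0.93 [174.4 223.6] [0.5427 0.0074 0.126 ]
vent_top 0.71 [280.8  79.4] [ 0.5561 -0.1495  0.1   ]
vent_top 0.38 [124.9 292.4] [0.5364 0.1171 0.1   ]
knob_a 0.97 [214.5 171.1] [ 0.5477 -0.047   0.099 ]
knob_a 0.71 [152.5 252. ] [0.5421 0.0601 0.099 ]
knob_a 0.56 [123.4 290. ] [0.5393 0.1167 0.099 ]
region 0.88 [179.3, 221.3, 37.0, 43.6]
axis yaw 1.8713384140820595 [0.00707672 0.01039261]
bottle 0.6 [0.376 0.337 0.   ]
rack 0.95 [ 0.399 -0.423  0.   ]
timer 0.84 [0.602 0.336 0.   ]
```

View pics/w5.png

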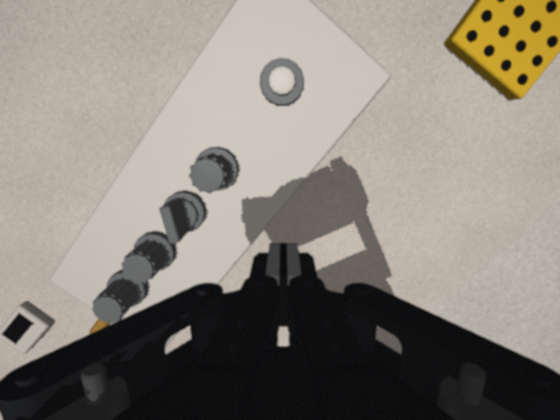

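The button is up again at (282,80), the bar handle stays turned at (178,215), and the arm is clear. I'll hand in.

```bash
python3 -c "
from plant import ctrl
print(ctrl.hand_in())"
```

```text
the job is handed in; nothing more can be done
None
```

I closed the bar-handled valve, pressed and released the vent button, and handed the job in. The last logged time was 27.6 s against the 64 s limit; no verdict was reported.

- **Valve:** I turned the handle clockwise about 1.23 rad at the tool. It met the stop at about 1.0 rad, and I nipped it up to about 0.21 N m. The wrist torque (0.209) and the joint 6 effort (0.215) agreed. That is a little under the 0.25 target and well below 0.35. Allowing for friction, the key bore on the stop with an estimated 14 to 22 N, held for more than 0.3 s.
- **After letting go:** the last picture shows the handle still turned. I did not measure how hard it rests on the stop.
- **Vent:** pressing met about 5 N after roughly 6 mm, then a hard stop at about 18 N, held for about 0.5 s. In the last picture the button is up and the arm is clear.
- **Knobs:** the pictures showed clearance to the round knobs, and I saw no sign of a touch.
- **Loose items:** the bottle and timer positions from the top camera differ from the start by about 10 mm and 16 mm. The rack differs by about 3 mm. The arm was never near the bottle or timer, so I take this as detection error. I did not check further.

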